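# Stack the pastry tray on the one in the stand

## Task

Lift the white pastry tray by its black handle, carry it level over to the blue tray in the steel stand and stack it there, so that its four corner lugs drop into the blue tray's sockets and it sits fully home. The blue tray stands loosely in its stand, so feel for the sockets with a light touch rather than pressing or dropping the tray in, keep hold of it until it is home, then let go; leave the jar, the shaker, the cake and the sign alone.

Things in the scene. Friction and masses are not known exactly. Their poses are not given: they have to be found in the camera images.
- tray: White plastic pastry tray holding rolls, 240 mm (its x) by 188 mm (its y), walls 36 mm high, 0.4 to 0.85 kg. Origin: centre of the pan's underside, 12 mm above the lug tips it stands on; z up. A black bridge handle spans it along its y, over the middle. A half turn about z makes no difference.
- tray_lugs (a point): Point midway between the tips of the tray's four lugs, 12 mm below the tray's origin. The lugs are round, 14 mm in diameter, 12 mm long, the last 2 mm tapering to 12 mm; they stand under the tray's corners at x = +/-90, y = +/-64 mm.
- tray_grip (a point): Middle of the handle's straight bar, 100 mm above the tray's origin. The bar is 16 mm thick (along the tray's x), 22 mm high, 170 mm long between its posts (along the tray's y); 50 mm of free space below it down to the top of the tray's walls.
- stand: Fixed low steel stand, a shallow frame 284 mm (its x) by 232 mm (its y), lip 26 mm high; origin at the centre of its underside, on the counter; z up. The blue tray stands in it, parallel to it, but its middle may lie up to 12 mm off the stand's middle along x and also along y: not measured, find it by feel or eye. It slides (to 14 mm) if pushed sideways with over 12 N.
- decks (a point): Point of the stand, 74 mm above its origin, level with the blue tray's deck tops. The blue tray is 240 by 188 mm, with a flat 56 mm square deck at each corner and in each deck's middle a through socket 17 mm square, 16 mm deep, 1 mm bevel, at x = +/-90, y = +/-64 mm from the blue tray's middle. Home: white tray's origin at this height (12 mm above it while the lugs stand on the decks).
- jar: Loose jar, 60 mm in diameter, 100 mm high, beyond the trays; origin at the centre of its underside. To be left alone.
- shaker: Loose slim steel shaker, 36 mm in diameter, 85 mm high, upright between the two trays; origin at the centre of its underside. To be left alone: carry the tray over it.
- cake: Loose small cream cake on a white plate, 110 mm in diameter, 57 mm high, beyond the trays; origin at the centre of its underside. To be left alone.
- sign: Loose blank price sign, a card 90 mm wide on a black foot, 66 mm high, beyond the trays; origin at the centre of its underside. To be left alone.

How it is judged:
By the outcome, as a careful person would: the job done as asked, in the order asked, and still so for the second after the job is handed in, with the robot touching nothing.
It also fails if it takes over 72 s, if anything falls off the work surface, if the arm or the gripper's body presses on something with over 40 N, if the wrist force passes 120 N, or if a joint passes its speed limit or range.

## Robot

A 6-joint arm with a two-finger parallel gripper is mounted at the origin on the work surface. World frame = base frame: x ahead of the robot, y to its left, z up, the work surface at z = 0. Lengths are in m, angles in rad, forces in N, time in s.
With the tool pointing down it reaches from about 0.25 to 0.775 m from the base axis. Payload 4 kg.
Tool frame: the origin (TCP) lies at the very end of the fingers, on their centre line; the grasp point (between the pads) lies 19 mm behind it; z points along the fingers, y is the line along which they close (so a half turn about z gives the same grasp; the last joint's range is limited). The gripper opens to 94 mm and grips with 3 to 60 N. Pads are 16 mm wide; open, the fingers measure 119 mm over their backs; the gripper's body (75 mm by 177 mm) begins 78 mm behind the grasp point.
Start: joints at [-1.212, 0.087, 1.371, -0, 1.684, -0.103], TCP at [0.245, -0.492, 0.206] pointing down, gripper open.
Joint ranges: [-3.1, 3.1], [-0.76, 2.03], [0.27, 2.55], [-1.08, 4.22], [0.17, 2.65], [-2.57, 2.57]. Speed limits (rad/s): [2.79, 2.79, 3.14, 3.14, 3.14, 3.14].

## Interface

Orientations are given as [roll, pitch, yaw] about the fixed x, y, z axes, in that order (R = Rz(yaw) Ry(pitch) Rx(roll)).
In Python, from bench import robot, vision gives the robot as it stands.
- The arm moves only by the shell command python3 -m crank 'ROWS'. ROWS is JSON, a list of rows, each a list of 3 entries, a list of its own where there are three numbers: the closure, from 0 (fully open) to 1 (shut), then the shift along the tool's x, y, z in m, then the turn, a rotation vector about the tool's x, y, z in degrees. A call has 1 to 8 rows; each row shifts and turns the commanded pose from where the row before left it, along the tool's axes as they then stand; what a row does not reach is not made up. A row lasts 1/10 s, in which the tool goes at most 50 mm and 8.59 degrees, less where a joint would pass 70% of its speed; a pose out of reach is approached as far as the arm can. A call with a gripper value outside its range is refused whole. The fingers move at their own pace and stop on an object; the grip force is fixed at half the most. Time passes only in rows, so rows that do not move let the fingers close. It gives the time, the measured TCP pose, the force, the opening and the grip force at its end, in the units of the state.
- robot.get_obs(): the state, without advancing time (a new reading comes with each control period).
- vision.snapshot(name): name is "scene" or "top" or "wrist"; returns a dict with "color" (384x512x3 uint8, red, green, blue), "z_map" (384x512 float32, m along the optical axis (not along the pixel's ray), 0 where there is no reading), "fx", "fy", "cx", "cy" (pixels), "R" (3x3) and "t" (3): a world point X has camera coordinates R X + t. Camera axes: x right, y down, z forward; pixel columns grow to the right and rows downward; lengths in m; the calibration is good to about 2 mm. A picture is of the moment at which its call begins.
- robot.close_job(): hands the job in; it is judged then, once.
The state is a dict: "time": time; "joint_positions": joint angles; "qvel": joint speeds; "joint_torque": joint torques, N m; "tool_pos": TCP position; "ee_rot": TCP orientation; "wrist_force": force on the tool from outside, world axes, zero at the start; "wrist_torque": the same for the moment, N m; "width": finger opening in m; "finger_force": force on a finger pad.
Only numpy, scipy, OpenCV 4.12 (cv2) and the standard library are available. Lean on these libraries where they do the work, as an engineer would, in place of code of your own. Each camera call takes 0.05 s, during which the arm holds its last target. There are 200 camera calls.

## Working session

There is one attempt and no reset: what is moved stays moved. The work goes in short steps, Python scripts to look and compute and a shell command to move; the robot and the scene stay as the last step left them, time stands still between calls to the robot, and variables do not carry over. Pictures are saved under pics/ and viewed, at most 10 in all, crops included, and the job is handed in when it is done.

```bash
ls; mkdir -p pics; python3 - <<'E'
from bench import robot, vision
import cv2, numpy as np, pickle
o=robot.get_obs()
for k,v in o.items(): print(k,np.round(v,3))
for n in ["top","scene"]:
    s=vision.snapshot(n); pickle.dump(s,open(f"{n}0.pkl","wb"))
    cv2.imwrite(f"pics/{n}0.png",s["color"][:,:,::-1])
    print(n,s["fx"],s["cx"],s["cy"],np.round(s["R"],3).tolist(),np.round(s["t"],3))
E
```

```text
pics
time 0.0
joint_positions [-1.212  0.088  1.372 -0.     1.684 -0.103]
qvel [ 0.    -0.001  0.    -0.001 -0.001 -0.   ]
joint_torque [-1.0000e-03 -3.4018e+01 -3.0243e+01  7.2000e-02  3.3000e-02 -0.0000e+00]
tool_pos [ 0.245 -0.492  0.204]
ee_rot [-3.139 -0.     0.462]
wrist_force [-0.364  0.123 -0.25 ]
wrist_torque [-0.025  0.029 -0.029]
finger_force 0.0
width 0.094
top 428.6004055077861 258.92236500558613 192.48391503204013 [[0.01, -1.0, 0.002], [-0.974, -0.01, -0.226], [0.226, 0.001, -0.974]] [0.003 0.613 0.936]
scene 474.6167418968672 251.19336187514133 191.03350466626225 [[0.7, 0.714, -0.016], [0.392, -0.401, -0.828], [-0.598, 0.573, -0.561]] [-0.439 -0.124  1.368]
```

View pics/top0.png

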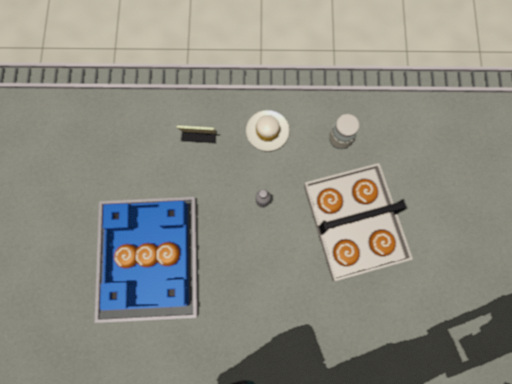

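View pics/scene0.png

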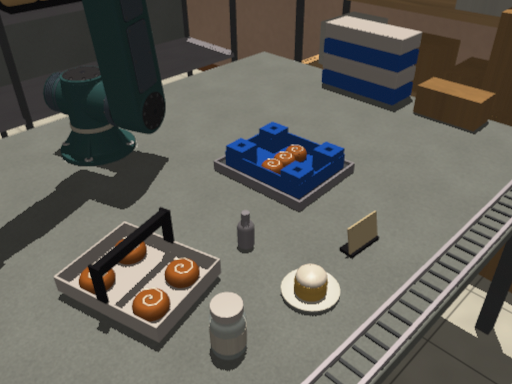

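Top view: the white tray is at about (357,222) with its handle running from (322,227) to (404,208). The blue tray is at (148,255) with sockets near (116,215), (171,213), (114,296) and (171,293). The shaker is at (263,198), between the two trays.

```bash
cat > h.py <<'E'
import numpy as np, cv2
from scipy import ndimage
def cloud(s):
    z=s["z_map"]; v,u=np.mgrid[:z.shape[0],:z.shape[1]]
    c=np.stack([(u-s["cx"])/s["fx"]*z,(v-s["cy"])/s["fy"]*z,z],-1)
    return (c-s["t"])@s["R"]          # world, HxWx3
def ray(s,u,v,h):
    d=np.array([(u-s["cx"])/s["fx"],(v-s["cy"])/s["fy"],1])@s["R"]; o=-s["t"]@s["R"]
    return o+d*(h-o[2])/d[2]
def rect(p):
    (c,wh,a)=cv2.minAreaRect(p[:,:2].astype(np.float32)*1000); return np.round(c,1),np.round(wh,1),round(a,2)
E
python3 - <<'E'
from h import *
import pickle
s=pickle.load(open("top0.pkl","rb")); W=cloud(s); c=s["color"].astype(int); z=W[...,2]
v,u=np.mgrid[:384,:512]
win=lambda a,b,d,e:(u>a)&(u<b)&(v>d)&(v<e)&(s["z_map"]>0)
m=win(295,420,155,290)&(z>.1)&(z<.14); print("handle",m.sum(),rect(W[m]),W[m].mean(0),np.median(z[m]))
m=win(295,420,155,290)&(z>.035)&(z<.06); print("rim",m.sum(),rect(W[m]))
m=win(80,210,185,330)&(z>.066)&(z<.085)&(c[...,2]>c[...,0]+40); print("decks",m.sum(),rect(W[m]),np.median(z[m]))
m=win(80,210,185,330)&(z>.015)&(z<.035)&(abs(c[...,2]-c[...,0])<40); print("stand",m.sum(),rect(W[m]),np.median(z[m]))
g=c[...,2]; P=[]
for (a,b) in [(116,215),(171,213),(114,296),(171,293)]:
    w=np.s_[b-9:b+10,a-9:a+10]; d=np.clip(70-g[w],0,None); lab,n=ndimage.label(g[w]<70)
    k=lab[9,9] or 1; cy,cx=ndimage.center_of_mass(lab==k); p=ray(s,a-9+cx,b-9+cy,.074); P.append(p[:2]*1000); print("sock",a-9+cx,b-9+cy,(lab==k).sum(),g[w][9,9],P[-1])
P=np.array(P); print(P.mean(0)); print([np.linalg.norm(P[i]-P[j]) for i,j in [(0,1),(2,3),(0,2),(1,3)]],[np.degrees(np.arctan2(*(P[i]-P[j])[::-1])) for i,j in [(0,1),(2,3),(0,2),(1,3)]])
for n,r in dict(shaker=(250,275,185,210),jar=(325,365,110,150),cake=(245,292,108,152)).items():
    m=win(*r)&(z>.03); print(n,W[m].mean(0),z[m].max())
E
```

```text
handle 729 (array([ 553.9, -222.4]), array([ 23.7, 188.4]), 15.68) [ 0.55294093 -0.2212582   0.12248678] 0.12363896417493564
rim 3027 (array([ 554.5, -222.5]), array([240.8, 189.8]), 15.5)
decks 2388 (array([469. , 273.2]), array([236.6, 185.9]), 3.26) 0.07442946765658248
stand 2830 (array([463.2, 276.7]), array([284.3, 234. ]), 3.37) 0.021188956100276997
sock 115.0 215.5 20 49 [554.37795555 341.00787417]
sock 170.42105263157896 212.89473684210526 19 52 [561.7630053  213.52156973]
sock 112.43478260869566 295.39130434782606 23 65 [375.21288965 331.35650359]
sock 169.44444444444446 293.0 9 74 [381.59515844 205.52927035]
[468.23725223 272.85380446]
[np.float64(127.70002654452956), np.float64(125.98899150220485), np.float64(179.42483048150177), np.float64(180.34503013574349)] [np.float64(93.31533522038677), np.float64(92.90369531383469), np.float64(3.0834629556267954), np.float64(2.5399926320956734)]
shaker [0.60309468 0.00199222 0.06362637] 0.08968306168576719
jar [ 0.76495998 -0.19199312  0.08431968] 0.10607185078964303
cake [ 0.78593843 -0.00857698  0.05003936] 0.06211510472332498
```

```bash
python3 -m crank '[[0,[0.0331,-0.0086,0],[0,0,0]],[0,[0.0331,-0.0086,0],[0,0,0]],[0,[0.0331,-0.0086,0],[0,0,0]],[0,[0.0331,-0.0086,0],[0,0,0]],[0,[0.0331,-0.0086,0],[0,0,0]],[0,[0.0331,-0.0086,0],[0,0,0]]]'
python3 -m crank '[[0,[0.0331,-0.0086,0],[0,0,0]],[0,[0.0331,-0.0086,0],[0,0,0]],[0,[0.0331,-0.0086,0],[0,0,0]],[0,[0.0331,-0.0086,0],[0,0,0]],[0,[0.0331,-0.0086,0],[0,0,0]],[0,[0.0331,-0.0086,0],[0,0,0]]]'
python3 -m crank '[[0,[0,0,0],[0,0,-7.9]],[0,[0,0,0],[0,0,-7.9]],[0,[0,0,0],[0,0,-7.9]],[0,[0,0,0],[0,0,-7.9]],[0,[0,0,0],[0,0,-7.9]]]'
python3 -m crank '[[0,[0,0,0],[0,0,-7.9]],[0,[0,0,0],[0,0,-7.9]],[0,[0,0,0],[0,0,-7.9]],[0,[0,0,0],[0,0,-7.9]],[0,[0,0,0],[0,0,-7.9]],[0,[0,0,0],[0,0,0]]]'
python3 - <<'E'
from h import *
from bench import robot,vision
s=vision.snapshot("wrist"); cv2.imwrite("pics/w1.png",s["color"][:,:,::-1]); W=cloud(s)
m=(s["z_map"]>0)&(W[...,2]>.108)&(W[...,2]<.135)&(s["color"].max(-1)<90); print(m.sum(),rect(W[m]),np.median(W[m][:,2]))
m=(s["z_map"]>0)&(W[...,2]>.035)&(W[...,2]<.06); print(m.sum(),rect(W[m]))
o=robot.get_obs(); print(o["tool_pos"],np.degrees(o["ee_rot"]))
E
```

```text
time: 0.7
tool_pos: [0.4006, -0.3565, 0.2049]
ee_rot: [-3.141, 0.0, 0.462]
wrist_force: [-0.4, 0.3, 0.2]
width: 0.0941
finger_force: 0.0
time: 1.3
tool_pos: [0.5553, -0.2218, 0.2048]
ee_rot: [-3.141, 0.001, 0.462]
wrist_force: [0.5, -0.1, 0.8]
width: 0.0942
finger_force: 0.0
time: 1.8
tool_pos: [0.5544, -0.2228, 0.2047]
ee_rot: [-3.14, -0.0, 1.157]
wrist_force: [0.4, -0.3, 0.6]
width: 0.0943
finger_force: 0.0
time: 2.4
tool_pos: [0.5544, -0.2229, 0.2048]
ee_rot: [-3.141, -0.001, 1.84]
wrist_force: [0.2, 0.8, -0.8]
width: 0.094
finger_force: 0.0
3019 (array([ 556.1, -222.4]), array([ 23.9, 186.8]), 15.47) 0.12319002233289596
12767 (array([ 626.3, -145.4]), array([418.2, 298.1]), 15.83)
[ 0.55444654 -0.2229076   0.20484558] [-1.79950747e+02 -4.31205171e-02  1.05300509e+02]
```

View pics/w1.png

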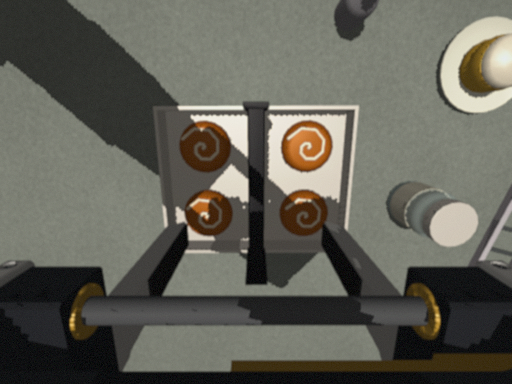

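The wrist view shows the handle at column 257, midway between the fingers at about 180 and 335, and parallel to the tool. I'll descend 112 mm and grip.

```bash
python3 -m crank '[[0,[0,0,0.016],[0,0,0]],[0,[0,0,0.016],[0,0,0]],[0,[0,0,0.016],[0,0,0]],[0,[0,0,0.016],[0,0,0]],[0,[0,0,0.016],[0,0,0]],[0,[0,0,0.016],[0,0,0]],[0,[0,0,0.016],[0,0,0]],[0,[0,0,0],[0,0,0]]]'
python3 -m crank '[[0.5,[0,0,0],[0,0,0]],[0.8,[0,0,0],[0,0,0]],[1,[0,0,0],[0,0,0]],[1,[0,0,0],[0,0,0]],[1,[0,0,0],[0,0,0]],[1,[0,0,0],[0,0,0]],[1,[0,0,0],[0,0,0]],[1,[0,0,0],[0,0,0]]]'
```

```text
time: 3.25
tool_pos: [0.5528, -0.2221, 0.0902]
ee_rot: [-3.137, -0.004, 1.838]
wrist_force: [-0.3, 0.2, -0.8]
width: 0.0942
finger_force: 0.0
time: 4.05
tool_pos: [0.5547, -0.223, 0.0935]
ee_rot: [-3.142, 0.0, 1.841]
wrist_force: [-0.5, 0.1, -0.2]
width: 0.0336
finger_force: 0.0
```

```bash
python3 -m crank '[[1,[0,0,0],[0,0,0]],[1,[0,0,0],[0,0,0]],[1,[0,0,0],[0,0,0]],[1,[0,0,0],[0,0,0]],[1,[0,0,0],[0,0,0]],[1,[0,0,0],[0,0,0]]]'
python3 -m crank '[[1,[0,0,-0.005],[0,0,0]],[1,[0,0,-0.005],[0,0,0]],[1,[0,0,-0.01],[0,0,0]],[1,[0,0,-0.01],[0,0,0]],[1,[0,0,0],[0,0,0]],[1,[0,0,0],[0,0,0]],[1,[0,0,0],[0,0,0]]]'
python3 - <<'E'
from bench import robot
o=robot.get_obs(); print(o["wrist_force"],o["wrist_torque"],o["tool_pos"])
E
```

```text
time: 4.65
tool_pos: [0.5549, -0.223, 0.0935]
ee_rot: [3.141, 0.0, 1.841]
wrist_force: [1.9, 1.2, -0.2]
width: 0.0162
finger_force: 30.0
time: 5.35
tool_pos: [0.5544, -0.2229, 0.1232]
ee_rot: [-3.141, -0.0, 1.841]
wrist_force: [1.0, 0.0, -4.4]
width: 0.0159
finger_force: 30.0
[ 0.98445072  0.03615504 -4.36041382] [-0.01680187 -0.10917574 -0.01889565] [ 0.55439535 -0.22293835  0.12317447]
```

```bash
python3 -m crank '[[1,[0,0,-0.01],[0,0,0]],[1,[0,0,-0.02],[0,0,0]],[1,[0,0,-0.02],[0,0,0]],[1,[0,0,-0.02],[0,0,0]],[1,[0,0,-0.02],[0,0,0]],[1,[0,0,-0.02],[0,0,0]],[1,[0,0,-0.01],[0,0,0]],[1,[0,0,0],[0,0,0]]]'
python3 - <<'E'
from h import *
from bench import robot,vision
s=vision.snapshot("scene"); cv2.imwrite("pics/s1.png",s["color"][:,:,::-1]); W=cloud(s)
m=(s["z_map"]>0)&(W[...,2]>.2)&(W[...,2]<.222)&(np.hypot(W[...,0]-.554,W[...,1]+.223)<.17)&(s["color"].min(-1)>110)
P=W[m]; A=np.c_[P[:,:2]-[.554,-.223],np.ones(len(P))]; f=np.linalg.lstsq(A,P[:,2],rcond=None)[0]; print(len(P),f)
E
```

```text
time: 6.15
tool_pos: [0.5555, -0.2234, 0.2459]
ee_rot: [3.138, 0.003, 1.841]
wrist_force: [0.3, -0.4, -3.8]
width: 0.0158
finger_force: 30.0
463 [ 0.00169873 -0.00168688  0.20181234]
```

View pics/s1.png

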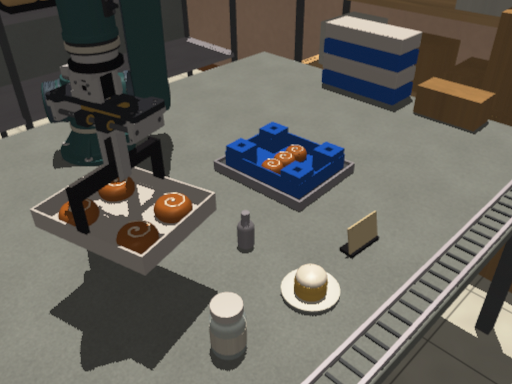

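The tray hangs clear of the counter and looks level, with its near rim running from (38,212) to (213,190). Now the carry.

```bash
python3 -m crank '[[1,[0.006,0.0006,0],[0,0,0]],[1,[0.012,0.0012,0],[0,0,0]],[1,[0.018,0.0018,0],[0,0,0]],[1,[0.024,0.0024,0],[0,0,0]],[1,[0.025,0.0025,0],[0,0,0]],[1,[0.025,0.0025,0],[0,0,0]],[1,[0.025,0.0025,0],[0,0,0]],[1,[0.025,0.0025,0],[0,0,0]]]'
python3 -m crank '[[1,[0.025,0.0025,0],[0,0,0]],[1,[0.025,0.0025,0],[0,0,0]],[1,[0.025,0.0025,0],[0,0,0]],[1,[0.025,0.0025,0],[0,0,0]],[1,[0.025,0.0025,0],[0,0,0]],[1,[0.025,0.0025,0],[0,0,0]],[1,[0.025,0.0025,0],[0,0,0]],[1,[0.025,0.0025,0],[0,0,0]]]'
python3 -m crank '[[1,[0.025,0.0025,0],[0,0,0]],[1,[0.025,0.0025,0],[0,0,0]],[1,[0.025,0.0025,0],[0,0,0]],[1,[0.024,0.0024,0],[0,0,0]],[1,[0.018,0.0018,0],[0,0,0]],[1,[0.012,0.0012,0],[0,0,0]],[1,[0.006,0.0006,0],[0,0,0]],[1,[0.006,0.0006,0],[0,0,0]]]'
python3 -m crank '[[1,[0,0,0],[0,0,2]],[1,[0,0,0],[0,0,3]],[1,[0,0,0],[0,0,3]],[1,[0,0,0],[0,0,3]],[1,[0,0,0],[0,0,1.3]],[1,[0,0,0],[0,0,0]],[1,[0,0,0],[0,0,0]],[1,[0,0,0],[0,0,0]]]'
python3 - <<'E'
from h import *
from bench import robot,vision
import pickle
for n in ["top","wrist","scene"]:
    s=vision.snapshot(n); pickle.dump(s,open(n+"2.pkl","wb")); cv2.imwrite(f"pics/{n}2.png",s["color"][:,:,::-1]); W=cloud(s)
    if n!="top": continue
    ok=(s["z_map"]>0)&(np.hypot(W[...,0]-.4685,W[...,1]-.273)<.17)
    print(np.histogram(W[ok][:,2],np.arange(.1,.26,.01)))
    m=ok&(W[...,2]>.175)&(W[...,2]<.215)&(s["color"].min(-1)>70); P=W[m]; print(len(P),rect(P))
o=robot.get_obs(); print(o["tool_pos"],np.degrees(o["ee_rot"]),o["wrist_force"],o["wrist_torque"])
E
```

```text
time: 7.0
tool_pos: [0.5264, -0.0619, 0.2432]
ee_rot: [-3.141, -0.001, 1.842]
wrist_force: [-0.4, 0.2, -4.5]
width: 0.0159
finger_force: 30.0
time: 7.8
tool_pos: [0.4917, 0.1357, 0.2432]
ee_rot: [-3.141, -0.001, 1.842]
wrist_force: [0.9, -0.2, -4.4]
width: 0.016
finger_force: 30.0
time: 8.6
tool_pos: [0.4689, 0.2734, 0.2433]
ee_rot: [-3.141, 0.001, 1.841]
wrist_force: [-0.8, -0.2, -4.8]
width: 0.016
finger_force: 30.0
time: 9.4
tool_pos: [0.4694, 0.2731, 0.2435]
ee_rot: [3.142, 0.0, 1.626]
wrist_force: [0.5, -0.1, -3.0]
width: 0.0158
finger_force: 30.0
(array([   0,    0,    0,    0,    0,    1, 3686,  351,  818, 1895,   98,
         14,   13,   14,   17]), array([0.1 , 0.11, 0.12, 0.13, 0.14, 0.15, 0.16, 0.17, 0.18, 0.19, 0.2 ,
       0.21, 0.22, 0.23, 0.24, 0.25]))
1367 (array([468.2, 272.9]), array([240.6, 188.9]), 3.2)
[0.4694062  0.27318663 0.24344093] [1.79999329e+02 5.73057758e-03 9.31696538e+01] [-0.54819013 -0.28618203 -4.05809714] [-0.0055336  -0.11623773 -0.04280917]
```

```bash
python3 -c "
import cv2,numpy as np
a=cv2.imread('pics/top2.png')[160:352,40:296];b=cv2.imread('pics/wrist2.png')
a=cv2.resize(a,(400,300));b=cv2.resize(b,(400,300));cv2.imwrite('pics/c2.png',np.hstack([a,b]))"
```

```text
(no output)
```

View pics/c2.png

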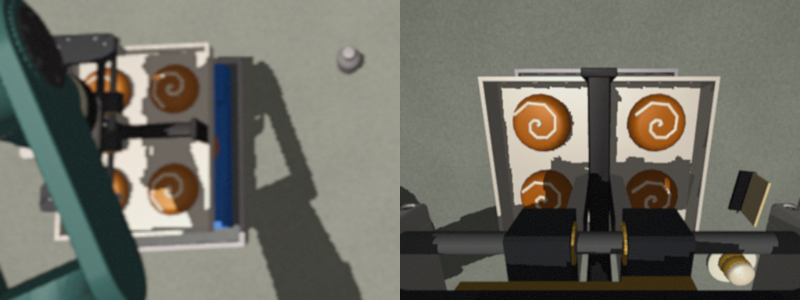

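Left, top view: the tray hangs over the blue tray, which shows only as a strip at the right from parallax. Right, wrist view: the tray is square to the gripper. Next I'll check the tilt, then lower to just above the decks.

```bash
python3 - <<'E'
from h import *
import pickle
for n in ["top","wrist","scene"]:
    s=pickle.load(open(n+"2.pkl","rb")); W=cloud(s)
    a=np.radians(3.2); d=(W[...,:2]-[.4685,.273])@np.array([[np.cos(a),-np.sin(a)],[np.sin(a),np.cos(a)]])
    e=np.maximum(abs(d[...,0])/.12,abs(d[...,1])/.094)
    for lo,hi in [(.185,.215),(.155,.18)]:
        band=(e>.93)&(e<1.03) if lo>.18 else (e<.9)&(abs(d[...,1])>.02)
        m=band&(s["z_map"]>0)&(W[...,2]>lo)&(W[...,2]<hi)&(s["color"].min(-1)>60)
        A=np.c_[d[m],np.ones(m.sum())]; z=W[m][:,2]; k=np.ones(len(z),bool)
        for _ in range(6): f=np.linalg.lstsq(A[k],z[k],rcond=None)[0]; r=abs(z-A@f); k=r<max(.0015,2*np.median(r[k]))
        print(n,lo,k.sum(),np.degrees(f[:2]).round(2),f[2].round(4),d[m].min(0),d[m].max(0))
E
python3 -m crank '[[1,[0,0,0.01],[0,0,0]],[1,[0,0,0.015],[0,0,0]],[1,[0,0,0.015],[0,0,0]],[1,[0,0,0.015],[0,0,0]],[1,[0,0,0.01],[0,0,0]],[1,[0,0,0],[0,0,0]],[1,[0,0,0],[0,0,0]],[1,[0,0,0],[0,0,0]]]'
python3 - <<'E'
from h import *
from bench import robot,vision
s=vision.snapshot("scene"); cv2.imwrite("pics/s3.png",cv2.resize(s["color"][90:230,180:380,::-1],(800,560),interpolation=cv2.INTER_CUBIC))
E
```

```text
top 0.185 355 [-0.08  0.05] 0.1985 [-0.12065023 -0.0945441 ] [0.11997046 0.09438805]
top 0.155 1128 [-0.08 -0.12] 0.1666 [-0.10799214 -0.08319704] [0.10789756 0.08446019]
wrist 0.185 3532 [0.07 0.01] 0.198 [-0.11951683 -0.08927564] [0.12159405 0.09439865]
wrist 0.155 7121 [ 0.08 -0.03] 0.1661 [-0.10799871 -0.08452311] [0.10797924 0.0846    ]
scene 0.185 1375 [ 0.05 -0.16] 0.1929 [-0.1190479  -0.09679171] [0.1234736  0.09670585]
scene 0.155 287 [ 0.03 -0.02] 0.1671 [-0.04810836 -0.03925506] [0.09327128 0.08447035]
time: 10.35
tool_pos: [0.47, 0.2734, 0.1794]
ee_rot: [3.14, -0.001, 1.626]
wrist_force: [0.8, 0.3, -4.7]
width: 0.016
finger_force: 30.0
```

View pics/s3.png

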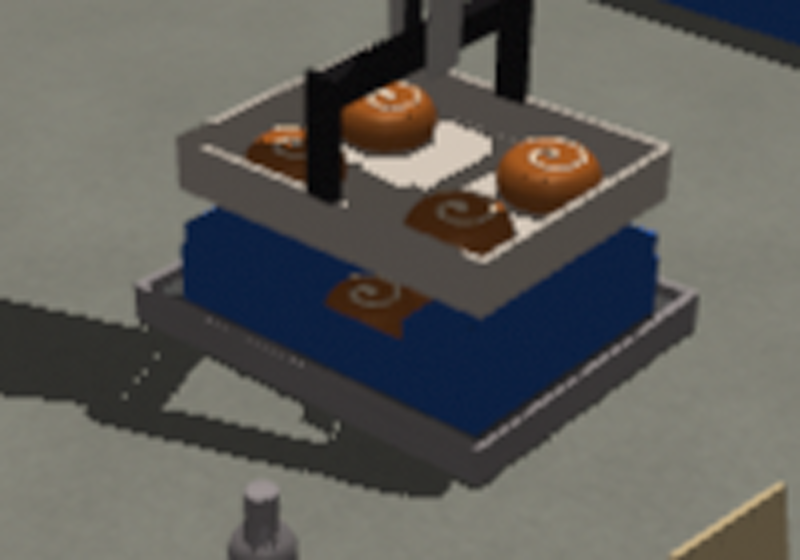

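The tray is level (under 0.2°) and lined up over the blue tray: near corners at columns 480 and 480, lugs still about 12 mm above the decks. Now lowering gently.

```bash
python3 -m crank '[[1,[0,0,0.003],[0,0,0]],[1,[0,0,0.003],[0,0,0]],[1,[0,0,0.002],[0,0,0]],[1,[0,0,0.001],[0,0,0]],[1,[0,0,0.001],[0,0,0]],[1,[0,0,0.0005],[0,0,0]],[1,[0,0,0],[0,0,0]],[1,[0,0,0],[0,0,0]]]'
python3 -m crank '[[1,[0,0,0.0005],[0,0,0]],[1,[0,0,0.0005],[0,0,0]],[1,[0,0,0.0005],[0,0,0]],[1,[0,0,0],[0,0,0]],[1,[0,0,0],[0,0,0]]]'
python3 -c "
from bench import robot
o=robot.get_obs(); print(o['tool_pos'],o['wrist_force'],o['wrist_torque'])"
```

```text
time: 11.2
tool_pos: [0.4695, 0.2732, 0.168]
ee_rot: [3.141, 0.0, 1.626]
wrist_force: [0.3, -0.4, -3.2]
width: 0.0157
finger_force: 30.0
time: 11.7
tool_pos: [0.4694, 0.2732, 0.1664]
ee_rot: [-3.142, 0.0, 1.626]
wrist_force: [0.5, -0.8, -4.6]
width: 0.0163
finger_force: 30.0
[0.46940365 0.27315881 0.16640527] [ 0.52479461 -0.8172185  -4.59224706] [-0.07794547 -0.05849966 -0.01799573]
```

```bash
python3 -m crank '[[1,[0,0,0.0005],[0,0,0]],[1,[0,0,0.0005],[0,0,0]],[1,[0,0,0],[0,0,0]],[1,[0,0,0],[0,0,0]]]'
python3 -m crank '[[1,[0,0,0.0005],[0,0,0]],[1,[0,0,0.0005],[0,0,0]],[1,[0,0,0],[0,0,0]],[1,[0,0,0],[0,0,0]]]'
python3 -c "
from bench import robot
o=robot.get_obs(); print(o['tool_pos'],o['wrist_force'],o['wrist_torque'])"
```

```text
time: 12.1
tool_pos: [0.4694, 0.2732, 0.1654]
ee_rot: [-3.142, 0.0, 1.626]
wrist_force: [0.6, 0.4, -4.3]
width: 0.0159
finger_force: 30.0
time: 12.5
tool_pos: [0.4694, 0.2732, 0.1644]
ee_rot: [3.142, 0.0, 1.626]
wrist_force: [-0.5, 0.4, -4.8]
width: 0.0155
finger_force: 30.0
[0.46941685 0.27315776 0.16442613] [-0.51254103  0.40063791 -4.83176312] [-0.02052219 -0.09352629 -0.04364813]
```

Lugs are now 3 mm below deck level with no contact force, so they have entered the sockets. I'll keep lowering gently.

```bash
python3 -m crank '[[1,[0,0,0.001],[0,0,0]],[1,[0,0,0.001],[0,0,0]],[1,[0,0,0.001],[0,0,0]],[1,[0,0,0],[0,0,0]]]'
python3 -m crank '[[1,[0,0,0.001],[0,0,0]],[1,[0,0,0.001],[0,0,0]],[1,[0,0,0.001],[0,0,0]],[1,[0,0,0],[0,0,0]]]'
```

```text
time: 12.9
tool_pos: [0.4693, 0.2731, 0.1611]
ee_rot: [-3.141, 0.0, 1.626]
wrist_force: [0.3, -0.0, -4.2]
width: 0.0157
finger_force: 30.0
time: 13.3
tool_pos: [0.4693, 0.2731, 0.1582]
ee_rot: [-3.141, 0.0, 1.626]
wrist_force: [-0.1, 0.1, -4.6]
width: 0.0158
finger_force: 30.0
```

```bash
python3 -m crank '[[1,[0,0,0.001],[0,0,0]],[1,[0,0,0.0005],[0,0,0]],[1,[0,0,0.0005],[0,0,0]],[1,[0,0,0],[0,0,0]],[1,[0,0,0],[0,0,0]]]'
python3 -m crank '[[1,[0,0,0.0005],[0,0,0]],[1,[0,0,0],[0,0,0]],[1,[0,0,0],[0,0,0]]]'
python3 -m crank '[[1,[0,0,0.0003],[0,0,0]],[1,[0,0,0],[0,0,0]],[1,[0,0,0],[0,0,0]]]'
```

```text
time: 13.8
tool_pos: [0.4694, 0.2731, 0.1564]
ee_rot: [-3.142, 0.0, 1.626]
wrist_force: [-0.3, -0.4, -4.5]
width: 0.0159
finger_force: 30.0
time: 14.1
tool_pos: [0.4694, 0.2732, 0.1559]
ee_rot: [3.142, 0.0, 1.626]
wrist_force: [-0.5, -0.4, -3.5]
width: 0.0158
finger_force: 30.0
time: 14.4
tool_pos: [0.4694, 0.2732, 0.1556]
ee_rot: [3.142, 0.0, 1.626]
wrist_force: [0.6, 0.6, -4.7]
width: 0.0159
finger_force: 30.0
```

```bash
python3 -m crank '[[1,[0,0,0.0004],[0,0,0]],[1,[0,0,0],[0,0,0]],[1,[0,0,0],[0,0,0]]]'
python3 -m crank '[[1,[0,0,0.0004],[0,0,0]],[1,[0,0,0],[0,0,0]],[1,[0,0,0],[0,0,0]]]'
```

```text
time: 14.7
tool_pos: [0.4695, 0.2732, 0.1554]
ee_rot: [3.141, -0.0, 1.626]
wrist_force: [-0.4, 0.4, -2.5]
width: 0.0157
finger_force: 30.0
time: 15.0
tool_pos: [0.4695, 0.2732, 0.1554]
ee_rot: [3.141, -0.0, 1.626]
wrist_force: [-1.1, -0.3, -0.5]
width: 0.0159
finger_force: 30.0
```

At TCP z 0.1554 m motion has stopped and the stand carries nearly all the weight, so the tray is home. I'll release it and retreat straight up.

```bash
python3 -m crank '[[0.85,[0,0,0],[0,0,0]],[0.7,[0,0,0],[0,0,0]],[0.5,[0,0,0],[0,0,0]],[0.3,[0,0,0],[0,0,0]],[0.3,[0,0,0],[0,0,0]],[0.3,[0,0,0],[0,0,0]],[0.3,[0,0,0],[0,0,0]],[0.3,[0,0,0],[0,0,0]]]'
python3 -m crank '[[0.3,[0,0,-0.005],[0,0,0]],[0.3,[0,0,-0.01],[0,0,0]],[0.3,[0,0,-0.02],[0,0,0]],[0.3,[0,0,-0.025],[0,0,0]],[0.3,[0,0,-0.025],[0,0,0]],[0.3,[0,0,-0.025],[0,0,0]],[0.3,[0,0,-0.02],[0,0,0]],[0.3,[0,0,0],[0,0,0]]]'
python3 - <<'E'
from h import *
from bench import robot,vision
for n in ["scene","top"]:
    s=vision.snapshot(n); W=cloud(s)
    if n=="scene": cv2.imwrite("pics/s4.png",cv2.resize(s["color"][90:300,180:440,::-1],(780,600),interpolation=cv2.INTER_CUBIC)) 
    ok=(s["z_map"]>0)&(np.hypot(W[...,0]-.4685,W[...,1]-.273)<.17)&(s["color"].min(-1)>60)
    m=ok&(W[...,2]>.1)&(W[...,2]<.12); P=W[m]; print(n,len(P),rect(P),np.median(P[:,2]))
    m=ok&(W[...,2]>.074)&(W[...,2]<.085); P=W[m]; f=np.linalg.lstsq(np.c_[P[:,:2]-[.4685,.273],np.ones(len(P))],P[:,2],rcond=None)[0] if len(P) else 0; print(len(P),f)
E
```

```text
time: 15.8
tool_pos: [0.4694, 0.2732, 0.1548]
ee_rot: [3.142, 0.0, 1.626]
wrist_force: [0.2, 0.4, -0.4]
width: 0.0652
finger_force: 0.0
time: 16.6
tool_pos: [0.4708, 0.2738, 0.2897]
ee_rot: [3.134, -0.003, 1.626]
wrist_force: [0.0, 0.1, -0.1]
width: 0.0658
finger_force: 0.0
scene 1142 (array([470.2, 273.9]), array([244. , 196.4]), 2.98) 0.10655535396318697
1065 [ 0.00612502 -0.00517221  0.07985512]
top 2023 (array([468.2, 272.2]), array([240.4, 187.2]), 3.33) 0.1052733238340554
4004 [-0.00053996 -0.00098314  0.07859789]
```

View pics/s4.png

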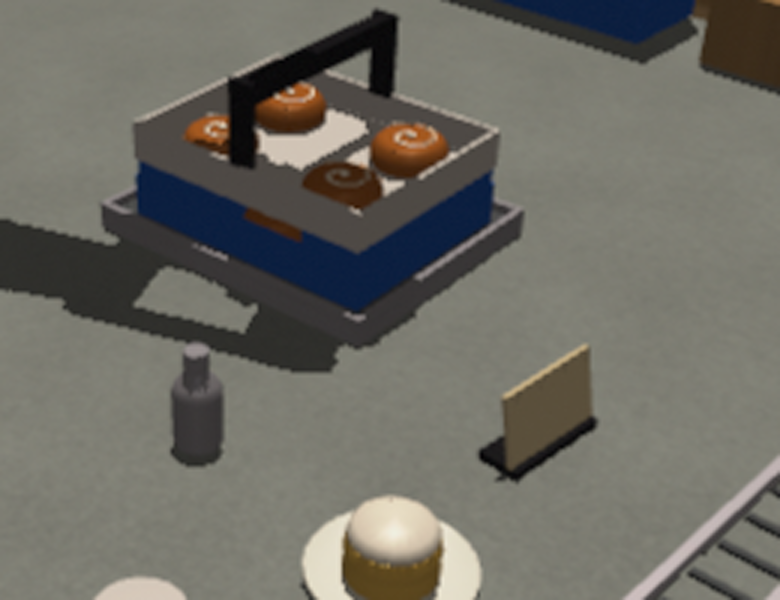

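The white tray sits flush on the blue one with no gap along the seam from (137,165) to (357,250) to (493,172). It is level, and the shaker, sign and cake are upright. Handing in.

```bash
python3 -m crank '[[0.3,[0,0,0],[0,0,0]],[0.3,[0,0,0],[0,0,0]],[0.3,[0,0,0],[0,0,0]]]'; python3 -c "
from bench import robot
print(robot.close_job())"
```

```text
time: 17.0
tool_pos: [0.469, 0.273, 0.2836]
ee_rot: [-3.14, 0.001, 1.626]
wrist_force: [0.4, -0.2, -0.7]
width: 0.0657
finger_force: 0.0
the job is handed in; nothing more can be done
None
```

The white tray is stacked fully home and level on the blue tray, released and clear of the gripper; nothing else was touched, and I handed the job in at 17 s (no verdict was returned).

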